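Sweep a casting button into the sprung scrap well

ROBOT

A 6-joint arm with a two-finger parallel gripper is mounted at the origin on the work surface. World frame = base frame: x ahead of the robot, y to its left, z up, the work surface at z = 0. Lengths are in m, angles in rad, forces in N, time in s.
With the tool pointing down it reaches from about 0.35 to 0.775 m from the base axis. Payload 7.3 kg.
Tool frame: the origin (TCP) lies at the very end of the fingers, on their centre line; the grasp point (between the pads) lies 19 mm behind it; z points along the fingers, y is the line along which they close (so a half turn about z gives the same grasp; the last joint's range is limited). The gripper opens to 92 mm and grips with 3 to 60 N. Pads are 19 mm wide; open, the fingers measure 130 mm over their backs; the gripper's body (75 mm by 190 mm) begins 47 mm behind the grasp point.
Start: joints at [1.179, 0.342, 1.524, -0, 1.275, -0.146], TCP at [0.128, 0.509, 0.19] pointing down, gripper open.
Joint ranges: [-2.53, 2.53], [-0.77, 2.02], [0.04, 2.7], [-1, 4.14], [0.28, 2.66], [-3.11, 3.11]. Speed limits (rad/s): [2.57, 2.57, 3.14, 3.14, 3.14, 3.14].

INTERFACE

Orientations are given as [roll, pitch, yaw] about the fixed x, y, z axes, in that order (R = Rz(yaw) Ry(pitch) Rx(roll)).
In Python, from cell import robot gives the robot as it stands.
- The arm moves only by the tool apply_moves, never from a script. Its argument "motion" is text: rows parted by semicolons, each of 7 numbers parted by spaces: the opening in per cent of the stroke, from 0 (shut) to 100 (fully open), then the shift along the tool's x, y, z in cm, then the turn, a rotation vector about the tool's x, y, z in rad. A call has 1 to 20 rows; each row shifts and turns the commanded pose from where the row before left it, along the tool's axes as they then stand; what a row does not reach is not made up. A row lasts 1/8 s, in which the tool goes at most 62.5 mm and 10.7 degrees, less where a joint would pass 70% of its speed; a pose out of reach is approached as far as the arm can. A call with a gripper value outside its range is refused whole. The fingers move at their own pace and stop on an object; "force" is the grip in N (left out, the last holds). Time passes only in rows, so rows that do not move let the fingers close. It gives the time, the measured TCP pose, the force, the opening and the grip force at its end, in the units of the state.
- robot.observe(): the state, without advancing time (a new reading comes with each control period).
- robot.read_camera(name): name is "scene" or "top" or "wrist"; returns a dict with "img" (384x512x3 uint8, red, green, blue), "fovy" (degrees; the focal length in pixels is half the picture's height over the tangent of half this angle, whatever the lens; pixels are square), "cx", "cy" (the principal point, pixels), "R" (3x3) and "t" (3): a world point X has camera coordinates R X + t; the wrist camera has in their place "hand_eye" (4x4, takes a point from camera to tool coordinates, whose origin is the TCP and whose axes are the flange's). Camera axes: x right, y down, z forward; pixel columns grow to the right and rows downward; lengths in m; the calibration is good to about 2 mm. A picture is of the moment at which its call begins: read the wrist's pose just before it. There is no depth.
- robot.hand_in(): hands the job in; it is judged then, once.
Trained networks look in a picture, given as the dict that the camera call returned (one of the last four; its "shot" number tells which), for a name from the list of things; names that differ only in an ending like _2 or _b are one class to them, and where a whole thing is asked for, a point or a joint stands for the part that bears it (a point fixed in the world has none). Each returns a list of dicts, best first, with "score" (0 to 1); they miss things now and then, are a little off and sometimes report something else, mostly with a low value. They report only what shows in the picture. A call takes as long as a camera call. They do not tell look-alikes from the thing itself.
- robot.search_frame(target, picture): "centre" ([x, y, z] in m, in world coordinates, good to about 4 mm: the middle of the surface that is visible of it).
- robot.trace(target, picture): "pixels" (384x512 bool, what is visible of it).
The state is a dict: "time": time; "qpos": joint angles; "qvel": joint speeds; "joint_efforts": joint torques, N m; "tool_pos": TCP position; "tool_rot": TCP orientation; "contact_force": force on the tool from outside, world axes, zero at the start; "torque": the same for the moment, N m; "opening": finger opening in m; "grip_force": force on a finger pad.
Only numpy, scipy, OpenCV 4.12 (cv2) and the standard library are available. Lean on these libraries where they do the work, as an engineer would, in place of code of your own. Each camera call takes 0.05 s, during which the arm holds its last target. There are 200 camera calls.

TASK

Put the loose casting button (the small metal disc with a sprue stump) away with the scrap: with one fingertip press down the thumb plate of the scrap well's spring-closed flap and hold the flap open, and meanwhile push the button under it with the other fingertip until it drops into the well, then take the hand away so the flap springs shut. Only push the button, never pinch or pick it up, and leave the ring, the bottle, the bur stand and the steel block where they are.

Things in the scene. Friction and masses are not known exactly. Their poses are not given: they have to be found in the camera images.
- bench_top: Raised wooden goldsmith's bench top, fixed box 300 (x) x 380 (y) x 60 mm high, flat brown top at height 60 mm; origin under its centre, z up. A steel scrap well is let into it, rim flush, mouth x -42 to +42, y +55 to +86 mm. A strip 10 mm high and wide edges the top at +x and +y; at the near side (-x) a wooden bench pin sticks out 90 mm at y = -135, below the top.
- well (a point): Centre of the scrap well's floor, 8 mm above the work surface, 52 mm below the bench top; the well is 84 mm (x) x 31 mm (y). Axes are those of bench_top.
- hinge (a point): Middle of the flap's hinge line, at bench_top x = 0, y = +90 mm, height 62.5 mm (2.5 mm above the top); axes are bench_top's (x along the hinge) and do not turn with the flap.
- edge (a point): Middle of the flap's free edge, turning with the flap. The flap is a flat steel plate 94 mm long (along the hinge), 40 mm wide, 2.5 mm thick, lying shut over the well: the free edge is then 40 mm from the hinge towards bench_top -y, 2.5 mm above the top; fully open it is about 31 mm from the hinge and 28 mm above the top.
- thumb (a point): Middle of the rolled outer edge of the flap's thumb plate, turning with the flap. The thumb plate, 64 mm long (along the hinge), 32 mm wide and 2.5 mm thick, is one piece with the flap and rises from the hinge on the side away from the button (+y). Shut, it slopes up at 39 deg: its outer edge is 25 mm from the hinge and 22.6 mm above the top. Pressed right down it lies level, 2.5 mm above the top.
- flap (a joint): Angle of the flap in rad: 0 shut, grows as the thumb plate is pressed and the free edge swings up; 0.68 is fully open, at its stop. Springs close it from any angle (0.036 N m shut, 0.056 N m open); 2 to 4 N pressed near the outer edge of the thumb plate opens it.
- button: The casting button to put away: silver-grey disc 20 mm across, 11 mm thick, with a stump 5 mm across and 4 mm tall on its middle; about 35 g. It lies flat and loose on the bench top on the -y side of the flap, its centre 62 to 130 mm in y from the hinge line and within 20 mm in x of the flap's middle. Origin at the centre of its underside, z along the stump.
- ring: Bystander: finished plain ring lying flat, 23 mm across, 6 mm high, origin under its centre. Leave alone.
- bottle: Bystander: small white dropper bottle with a yellow cap, 34 mm across, 75 mm tall, origin under its centre. Leave alone.
- burs: Bystander: blue round bur stand 50 mm across with steel burs standing in it, 62 mm tall over all, origin under its centre. Leave alone.
- anvil: Bystander: square steel bench block 45 x 45 x 20 mm, origin under its centre. Leave alone.
Things that resemble listed ones, but are neither listed nor needed, are in the scene too. What is shaped like the button but pink or yellow is not meant.

How it is judged:
By the outcome, as a careful person would: the job done as asked, in the order asked, and still so for the second after the job is handed in, with the robot touching nothing.
It also fails if it takes over 51 s, if anything falls off the work surface, if the arm or the gripper's body presses on something with over 40 N, if the wrist force passes 120 N, or if a joint passes its speed limit or range.

## Working session

There is one attempt and no reset: what is moved stays moved. The work goes in short steps, Python scripts to look and compute and a tool call to move; the robot and the scene stay as the last step left them, time stands still between calls to the robot, and variables do not carry over. Pictures are saved under pics/ and viewed, at most 10 in all, crops included, and the job is handed in when it is done.

Besides the shell and the picture viewer there is one more tool, called after "Request:" as name(argument=value, ...), one argument or row to a line, values as JSON. apply_moves: Moves the arm, as the interface text tells. Its arguments: {"type":"object","properties":{"motion":{"type":"string"},"force":{"type":"number"}},"required":["motion"]}

```bash
mkdir -p pics; ls; python3 - <<'E'
from cell import robot
import cv2,numpy as np
s=robot.observe();print({k:np.round(v,3) for k,v in s.items()})
ims=[]
for n in ["scene","top"]:
    p=robot.read_camera(n);ims.append(p["img"])
    cv2.imwrite(f"pics/{n}.png",p["img"][...,::-1])
    print(n,p["fovy"],p["cx"],p["cy"],np.round(p["R"],3).tolist(),np.round(p["t"],3))
    for t in ["button","flap","thumb","bench_top","ring","bottle","burs","anvil"]:
        for d in robot.search_frame(t,p)[:4]:
            print(t,round(d["score"],2),np.round(d["centre"],3))
E
```

```text
pics
{'time': np.float64(0.0), 'qpos': array([ 1.179,  0.343,  1.525,  0.   ,  1.275, -0.146]), 'qvel': array([ 0.   ,  0.003,  0.002, -0.   , -0.   , -0.   ]), 'joint_efforts': array([-1.0000e-03, -4.3125e+01, -2.4422e+01,  7.2000e-02,  5.6000e-02,
       -0.0000e+00]), 'tool_pos': array([0.128, 0.509, 0.189]), 'tool_rot': array([-3.14 , -0.   ,  2.896]), 'contact_force': array([ 0.553, -0.203,  0.535]), 'torque': array([ 0.024, -0.   , -0.004]), 'grip_force': np.float64(0.0), 'opening': np.float64(0.092)}
scene 49.83721964712283 258.42493209362 188.45152743407886 [[-0.541, 0.841, 0.014], [0.664, 0.438, -0.606], [-0.516, -0.319, -0.795]] [ 0.334 -0.36   1.05 ]
button 0.68 [0.785 0.049 0.014]
button 0.63 [0.749 0.181 0.009]
button 0.47 [0.537 0.069 0.066]
flap 0.8 [0.525 0.133 0.066]
flap 0.31 [0.652 0.099 0.105]
thumb 0.91 [0.526 0.136 0.065]
bench_top 0.57 [0.569 0.092 0.059]
ring 0.45 [0.444 0.046 0.07 ]
bottle 0.65 [0.652 0.101 0.107]
bottle 0.34 [0.536 0.07  0.068]
burs 0.91 [0.67  0.013 0.09 ]
anvil 0.67 [ 0.684 -0.056  0.084]
top 53.363455984356754 259.60873906997176 189.4058437142935 [[0.013, -1.0, 0.008], [-0.997, -0.013, -0.079], [0.079, -0.007, -0.997]] [-0.028  0.61   0.726]
button 0.57 [0.78  0.046 0.012]
button 0.53 [0.748 0.184 0.012]
flap 0.85 [0.524 0.138 0.061]
thumb 0.96 [0.526 0.139 0.064]
bench_top 0.87 [0.526 0.06  0.058]
ring 0.61 [0.445 0.042 0.067]
ring 0.3 [0.525 0.059 0.061]
bottle 0.59 [0.638 0.089 0.115]
burs 0.57 [0.656 0.008 0.097]
anvil 0.71 [ 0.68  -0.064  0.08 ]
```

View pics/scene.png

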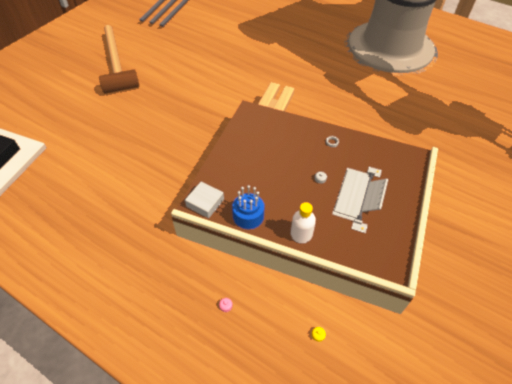

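View pics/top.png

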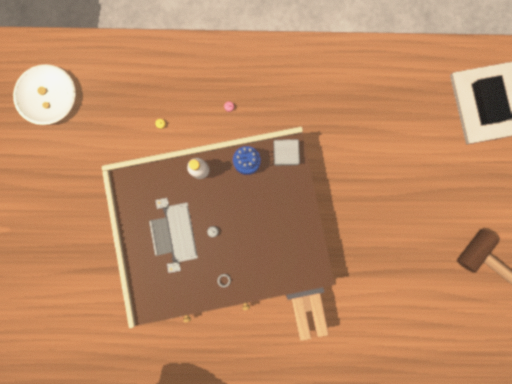

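Scene view: the grey button is at about (321,177), the flap at (352,195), and the thumb plate at (375,193). Top view: the button is at (213,232), the flap at (180,232), and the thumb plate at (161,237). The bench is yawed about +10°. The pink and yellow discs off the bench are decoys. I'll move above the flap and measure with the wrist camera.

Request:
apply_moves(
  motion="100 -3.5 -2.2 -0.4 0 0 0;100 -3.5 -2.2 -0.4 0 0 0;100 -3.5 -2.2 -0.4 0 0 0;100 -3.5 -2.2 -0.4 0 0 0;100 -3.5 -2.2 -0.4 0 0 0;100 -3.5 -2.2 -0.4 0 0 0;100 -3.5 -2.2 -0.4 0 0 0;100 -3.5 -2.2 -0.4 0 0 0;100 -3.5 -2.2 -0.4 0 0 0;100 -3.5 -2.2 -0.4 0 0 0;100 -3.5 -2.2 -0.4 0 0 0;100 -3.5 -2.2 -0.4 0 0 0;100 -3.5 -2.2 -0.4 0 0 0;100 -3.5 -2.2 -0.4 0 0 0;100 0 0 0 0 0 -0.14;100 0 0 0 0 0 -0.14;100 0 0 0 0 0 -0.14;100 0 0 0 0 0 0",
)

```text
time: 3.15
tool_pos: [0.5281, 0.0912, 0.246]
tool_rot: [3.142, 0.0, -2.969]
contact_force: [-0.5, -0.2, 0.1]
opening: 0.0916
grip_force: 0.0
```

```bash
cat > h.py <<'E'
from cell import robot
import cv2,numpy as np
from scipy.spatial.transform import Rotation as Ro
def shot(n):
    s=robot.observe();p=robot.read_camera(n)
    if n=="wrist":
        T=np.eye(4);T[:3,:3]=Ro.from_euler("xyz",s["tool_rot"]).as_matrix();T[:3,3]=s["tool_pos"]
        C=np.linalg.inv(T@p["hand_eye"]);p["R"],p["t"]=C[:3,:3],C[:3,3]
    p["f"]=192/np.tan(np.radians(p["fovy"])/2)
    return p
def ray(p,uv):
    d=np.array([(uv[0]-p["cx"])/p["f"],(uv[1]-p["cy"])/p["f"],1.])
    R=np.array(p["R"]);return -R.T@p["t"],R.T@d
def onz(p,uv,z):
    o,d=ray(p,uv);return o+d*(z-o[2])/d[2]
def tri(obs):
    A=np.zeros((3,3));b=np.zeros(3)
    for p,uv in obs:
        o,d=ray(p,uv);d/=np.linalg.norm(d);M=np.eye(3)-np.outer(d,d);A+=M;b+=M@o
    x=np.linalg.solve(A,b);return x
def proj(p,X):
    c=np.array(p["R"])@X+p["t"];return p["f"]*c[:2]/c[2]+[p["cx"],p["cy"]]
def mask_c(p,t,near=None):
    d=robot.trace(t,p)
    if not d: return None
    out=[]
    for e in d:
        v,u=np.nonzero(e["pixels"]);out.append((e["score"],u.mean(),v.mean(),len(u),e["pixels"]))
    return out
E
python3 - <<'E'
from h import *
for n in ["wrist","scene","top"]:
    p=shot(n)
    if n=="wrist":
        cv2.imwrite("pics/w1.png",p["img"][...,::-1]);print(np.round(p["hand_eye"],3),p["f"],p["cx"],p["cy"])
    for t in ["button","flap","thumb","bench_top"]:
        for m in (mask_c(p,t) or [])[:3]:
            rr=cv2.minAreaRect(np.argwhere(m[4])[:,::-1].astype(np.float32))
            print(n,t,np.round(m[:4],2),np.round(cv2.boxPoints(rr),1).tolist(),np.round(onz(p,m[1:3],.066),4))
E
```

```text
[[-0.001 -0.965 -0.262  0.07 ]
 [ 1.    -0.    -0.001  0.001]
 [ 0.001 -0.262  0.965 -0.195]
 [ 0.     0.     0.     1.   ]] 296.34388954686676 255.75634498631288 192.46187321121727
wrist button [  0.68 288.66 297.12 103.  ] [[284.0, 292.0], [294.0, 292.0], [294.0, 303.0], [284.0, 303.0]] [0.7062 0.1709 0.066 ]
wrist button [  0.66 202.9  303.1  134.  ] [[197.0, 297.0], [209.0, 297.0], [209.0, 309.0], [197.0, 309.0]] [0.7376 0.0495 0.066 ]
wrist button [  0.45 236.45 166.32 199.  ] [[229.0, 159.0], [244.0, 159.0], [244.0, 174.0], [229.0, 174.0]] [0.5293 0.0666 0.066 ]
wrist flap [8.2000e-01 2.9251e+02 1.7122e+02 3.4460e+03] [[267.0, 135.0], [323.0, 135.0], [323.0, 208.0], [267.0, 208.0]] [0.5233 0.1387 0.066 ]
wrist flap [2.3000e-01 1.1431e+02 2.4221e+02 1.5900e+02] [[103.0999984741211, 242.6999969482422], [118.30000305175781, 230.60000610351562], [125.19999694824219, 239.1999969482422], [110.0999984741211, 251.3000030517578]] [ 0.6626 -0.0827  0.066 ]
wrist thumb [6.6000e-01 2.9271e+02 1.7136e+02 3.4510e+03] [[267.0, 136.0], [324.0, 136.0], [324.0, 208.0], [267.0, 208.0]] [0.5234 0.
[... 1482 characters left out ...]
3000e-01 3.0285e+02 2.2352e+02 7.0800e+02] [[289.1000061035156, 240.1999969482422], [294.6000061035156, 201.5], [317.0, 204.6999969482422], [311.5, 243.39999389648438]] [0.627  0.0875 0.066 ]
top button [  0.65 160.05 123.44  79.  ] [[153.5, 123.5], [160.0, 117.0], [166.5, 123.5], [160.0, 130.0]] [0.7282 0.169  0.066 ]
top button [  0.6  228.29 106.68  68.  ] [[222.5, 106.5], [228.5, 100.5], [234.5, 106.5], [228.5, 112.5]] [0.7622 0.0417 0.066 ]
top bench_top [7.1000e-01 2.5621e+02 2.2829e+02 1.9018e+04] [[101.30000305175781, 165.39999389648438], [301.20001220703125, 124.4000015258789], [343.70001220703125, 331.6000061035156], [143.8000030517578, 372.6000061035156]] [ 0.5347 -0.014   0.066 ]
```

View pics/w1.png

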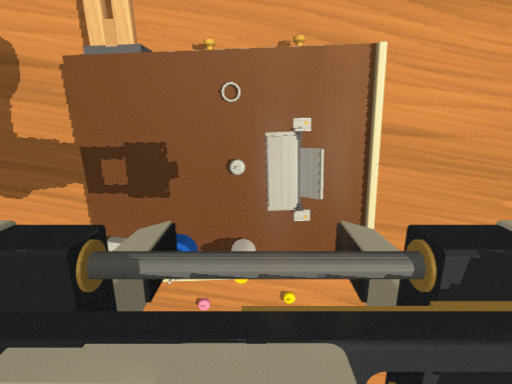

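Wrist view: the button is at (237,167), the flap plate spans (266–298, 132–210), the thumb plate spans (300–323, 148–199), and the ring is at (231,92). Next I'll zoom on the flap corners and triangulate the button.

```bash
python3 - <<'E'
from h import *
w=shot("wrist");s=shot("scene");t=shot("top")
c=cv2.resize(w["img"][110:230,215:335],(600,600),interpolation=cv2.INTER_CUBIC)[...,::-1]
cv2.imwrite("pics/w1c.png",c)
b=[(w,(236.5,166.4)),(s,(321,177)),(t,(213,232))]
X=tri(b);print("button",X.round(4),[np.round(proj(p,X)-uv,1).tolist() for p,uv in b])
print("2view",tri(b[:2]).round(4),tri(b[1:]).round(4))
e=[onz(w,q,.06) for q in [(65,57),(385,44)]];d=e[1]-e[0];print("near edge yaw of y",np.degrees(np.arctan2(-d[0],d[1])),np.linalg.norm(d),np.round(e,4))
d=e=None
e=[onz(t,q,.07) for q in [(104,168),(301,129)]];d=e[0]-e[1];print("far strip yaw",np.degrees(np.arctan2(-d[0],d[1])),np.round(e,4))
E
```

```text
button [0.5281 0.0666 0.066 ] [[0.1, -1.1], [-0.7, -0.3], [-0.7, -0.6]]
2view [0.5291 0.0674 0.0672] [0.5265 0.0664 0.0635]
near edge yaw of y 12.057428947011237 0.3784302124881387 [[ 0.4359 -0.1546  0.06  ]
 [ 0.3568  0.2155  0.06  ]]
far strip yaw 12.17605035093059 [[ 0.6421  0.2684  0.07  ]
 [ 0.7205 -0.0952  0.07  ]]
```

View pics/w1c.png

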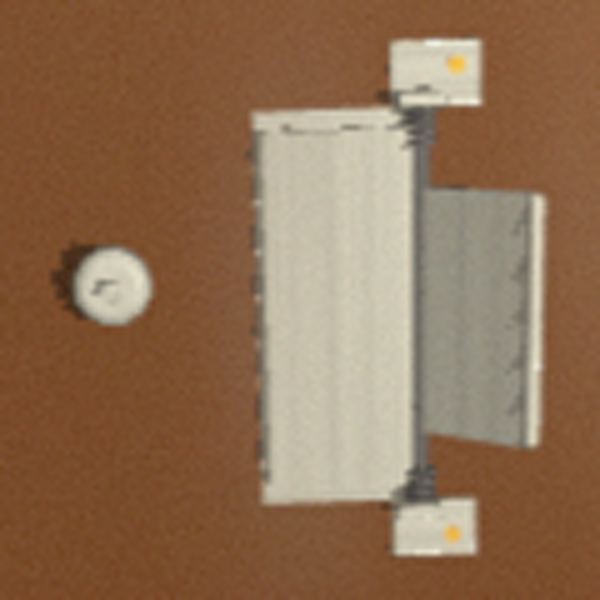

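```bash
python3 - <<'E'
from h import *
w=shot("wrist");a=np.radians(12.1)
ex=np.array([np.cos(a),np.sin(a)]);ey=np.array([-ex[1],ex[0]])
f=lambda u,v:(215+(u+.5)/5-.5,110+(v+.5)/5-.5)
P={}
for n,q,z in [("e1",(252,113),.0625),("e2",(262,503),.0625),("h1",(420,105),.0635),("h2",(424,497),.0635),("t1",(544,195),.0826),("t2",(540,447),.0826)]:
    P[n]=onz(w,f(*q),z)[:2]
for k in "eht":
    d=P[k+"1"]-P[k+"2"];print(k,np.linalg.norm(d),"yaw",np.degrees(np.arctan2(-d[1],-d[0])),"mid",((P[k+"1"]+P[k+"2"])/2).round(4))
H=(P["e1"]+P["e2"])/2+.04*ey
H2=(P["h1"]+P["h2"])/2
B=np.array([.5287,.067]);print("hinge",H.round(4),H2.round(4),"button rel",(B-H)@ex,(B-H)@ey)
T=(P["t1"]+P["t2"])/2;print("thumb rel",(T-H)@ex,(T-H)@ey)
s=robot.observe();tp=s["tool_pos"];print("tcp rel",(tp[:2]-H)@ex,(tp[:2]-H)@ey,tp[2],s["tool_rot"], "time",s["time"])
E
```

```text
e 0.10323734945759569 yaw 11.899941045721047 mid [0.5315 0.1057]
h 0.10328153560633556 yaw 12.700802057951039 mid [0.5222 0.1474]
t 0.06343140596631798 yaw 12.448573384167158 mid [0.5178 0.174 ]
hinge [0.5231 0.1448] [0.5222 0.1474] button rel -0.010874439942166431 -0.07723471324891117
thumb rel 0.0008475823935968681 0.029639705636764484
tcp rel -0.006428168885824692 -0.053378553621261704 0.24601557861068807 [ 3.14150172e+00  4.09567849e-05 -2.96748626e+00] time 4.1
```

Request:
apply_moves(
  motion="0 0.45 0 0 0 0 -0.037;0 0 -3 0 0 0 0;0 0 -3.1 0 0 0 0;0 0 0 4.5 0 0 0;0 0 0 4.5 0 0 0;0 0 0 4.5 0 0 0;0 0 0 2.5 0 0 0;0 0 0 1 0 0 0;0 0 0 0.9 0 0 0;0 0 0 0 0 0 0;0 0 0 0 0 0 0",
  force=10,
)

```text
time: 5.48
tool_pos: [0.5371, 0.0308, 0.0679]
tool_rot: [-3.141, 0.002, -2.93]
contact_force: [0.9, -0.4, 0.6]
opening: 0.0008
grip_force: 0.0
```

```bash
python3 - <<'E'
from h import *
w=shot("wrist");s=shot("scene")
a=w["img"][40:290,120:400];b=s["img"][90:265,230:426]
cv2.imwrite("pics/w2.png",np.hstack([cv2.resize(a,(392,350)),cv2.resize(b,(392,350))])[...,::-1])
print(robot.observe()["tool_pos"])
E
```

```text
[0.53695446 0.03085358 0.06781968]
```

View pics/w2.png

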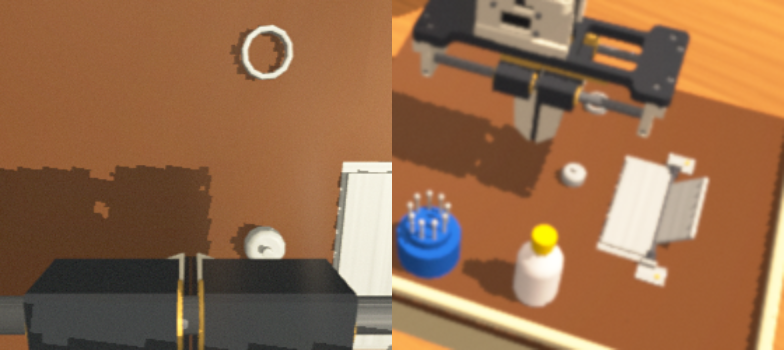

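The right half shows the fingers tapering to thin tips, about 6 mm either side of the TCP. The button (264,245 left, 573,175 right) is untouched ahead of them. I'll lower slightly and pre-push it towards the flap.

Request:
apply_moves(
  motion="0 0 0 0.4 0 0 0;0 0 0.5 0 0 0 0;0 0 0.5 0 0 0 0;0 0 0.5 0 0 0 0;0 0 0.4 0 0 0 0;0 0 0.3 0 0 0 0;0 0 0.3 0 0 0 0;0 0 0.3 0 0 0 0;0 0 0 0 0 0 0;0 0 0 0 0 0 0",
)

```text
time: 6.82
tool_pos: [0.5306, 0.0582, 0.063]
tool_rot: [3.142, 0.0, -2.93]
contact_force: [-0.2, 0.1, -0.1]
opening: 0.0007
grip_force: 0.0
```

```bash
cat >> h.py <<'E'
a=np.radians(12.1);ex=np.array([np.cos(a),np.sin(a)]);ey=np.array([-ex[1],ex[0]]);H=np.array([.523,.148])
def rel(X): d=np.array(X)[:2]-H; return np.round([d@ex*1e3,d@ey*1e3],1)
def near_button(p,X=(.527,.075,.066),r=30):
    g=p["img"].astype(int);u,v=proj(p,np.array(X));m=(g.min(2)>120)
    n,l,st,c=cv2.connectedComponentsWithStats(m.astype(np.uint8))
    return [(c[i].round(1),st[i,4],rel(onz(p,c[i],.067))) for i in range(1,n) if np.hypot(*(c[i]-[u,v]))<r and st[i,4]>15]
E
python3 - <<'E'
from h import *
print(robot.observe()["tool_pos"],rel(robot.observe()["tool_pos"]))
for n in ["wrist","scene","top"]:
    p=shot(n);print(n,near_button(p))
E
```

```text
[0.53057879 0.05817212 0.06300573] [-11.4 -89.4]
wrist [(array([267.2, 217.2]), np.int32(340), array([-12. , -81.2]))]
scene [(array([312.1, 154.3]), np.int32(98), array([ -55.5, -107.9])), (array([324.4, 157.7]), np.int32(98), array([-55.6, -85.4])), (array([320.7, 175.9]), np.int32(64), array([-13.3, -80.4]))]
top [(array([229.3, 249.1]), np.int32(1234), array([ -49.9, -105.1]))]
```

Request:
apply_moves(
  motion="0 0 0.4 0 0 0 0;0 0 0.4 0 0 0 0;0 0 0.3 0 0 0 0;0 0 0.3 0 0 0 0;0 0 0 0 0 0 0;0 0 0 0 0 0 0",
)

```text
time: 7.72
tool_pos: [0.5276, 0.0719, 0.063]
tool_rot: [3.142, 0.0, -2.93]
contact_force: [0.3, 0.1, 0.7]
opening: 0.0007
grip_force: 0.0
```

```bash
python3 - <<'E'
from h import *
print(robot.observe()["tool_pos"],rel(robot.observe()["tool_pos"]))
for n in ["wrist","scene"]:
    p=shot(n);print(n,near_button(p,(.525,.08,.066),20))
    if n=="wrist":a=p["img"][40:290,120:400]
    else:b=p["img"][130:235,280:398]
cv2.imwrite("pics/w3.png",np.hstack([cv2.resize(a,(392,350)),cv2.resize(b,(392,350))])[...,::-1])
E
```

```text
[0.52763288 0.07192265 0.06303676] [-11.4 -75.4]
wrist [(array([248.9, 218.1]), np.int32(427), array([-11.4, -79.6]))]
scene [(array([333. , 160.2]), np.int32(97), array([-55.5, -69.8])), (array([320.4, 175.7]), np.int32(62), array([-13.6, -81.1]))]
```

View pics/w3.png

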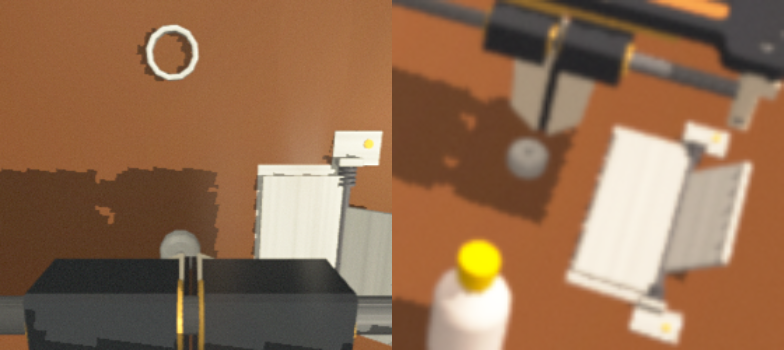

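```bash
python3 - <<'E'
from h import *
t=robot.observe()["tool_pos"]
s=shot("scene");w=shot("wrist");T=shot("top")
for p,n in((s,"s"),(w,"w"),(T,"t")):print(n,proj(p,t),proj(p,t+[0,0,.02]))
print("button tri s,w:",tri([(s,(320.4,175.7)),(w,(248.9,218.1))]))
q=(280+(545-392)*118/392,130+135*105/350);print(q,[rel(onz(s,q,z)) for z in(.063,.071,.08)])
E
```

```text
s [322.92459087 178.99434027] [324.58521626 171.49916918]
w [255.2006072  216.11361189] [255.11019586 226.82137423]
t [209.63662465 231.51467636] [208.27337997 231.86443825]
button tri s,w: [0.52809892 0.06696909 0.06883627]
(326.0561224489796, 170.5) [array([-31.7, -75.4]), array([-24.8, -74.7]), array([-17., -74.])]
```

```bash
python3 - <<'E'
from h import *
s=shot("scene");T=shot("top")
c=cv2.resize(s["img"][145:195,300:360],(720,600),interpolation=cv2.INTER_CUBIC)
t=robot.observe()["tool_pos"]
for z,col in((0,(255,0,0)),(.01,(0,255,0)),(.02,(0,0,255))):
    u,v=proj(s,t+[0,0,z]);cv2.circle(c,(int((u-299.5)*12),int((v-144.5)*12)),4,col,-1)
cv2.imwrite("pics/s4.png",c[...,::-1])
E
```

```text
(no output)
```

View pics/s4.png

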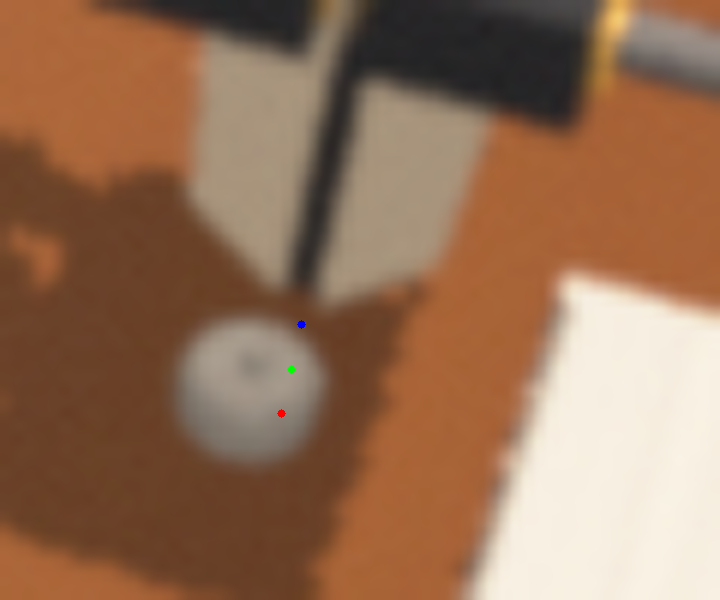

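The marked TCP (red) lies well below the visible fingertips, and the button didn't move. So the real tips sit roughly 20–30 mm above the reported TCP when closed. I'll back off and feel for the bench gently.

Request:
apply_moves(
  motion="0 0 -2.2 0 0 0 0;0 0 -2.2 0 0 0 0;0 0 0 0.5 0 0 0;0 0 0 0.3 0 0 0;0 0 0 0 0 0 0",
)

```text
time: 8.7
tool_pos: [0.5363, 0.0296, 0.0546]
tool_rot: [3.141, -0.001, -2.93]
contact_force: [-0.1, 0.4, -0.7]
opening: 0.0007
grip_force: 0.0
```

```bash
python3 - <<'E'
from h import *
s=shot("scene");w=shot("wrist")
t=robot.observe()["tool_pos"]
for p,n,(r0,c0) in((s,"s",(125,280)),(w,"w",(180,225))):
    im=cv2.resize(p["img"][r0:r0+50,c0:c0+60],(480,400),interpolation=cv2.INTER_CUBIC)
    for z,col in((0,(255,0,0)),(.01,(0,255,0)),(.02,(0,0,255)),(.03,(255,255,0))):
        u,v=proj(p,t+[0,0,z]);cv2.circle(im,(int((u-c0+.5)*8),int((v-r0+.5)*8)),4,col,-1)
    a=im if n=="s" else a; b=im
    if n=="s":a=im
cv2.imwrite("pics/s5.png",cv2.resize(np.hstack([a,b]),(800,333))[...,::-1])
E
```

```text
(no output)
```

View pics/s5.png

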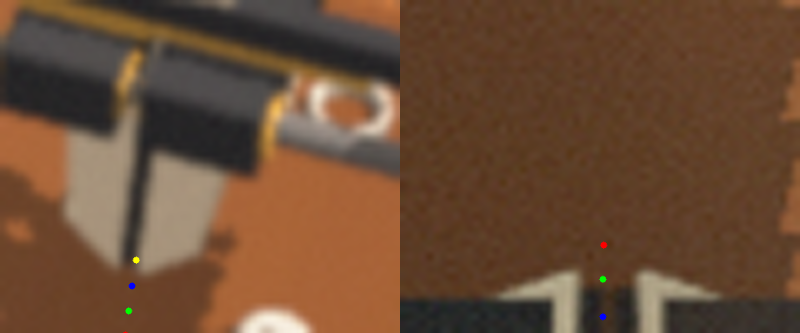

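TCP reads 0.0546, below the bench top, with no contact. The visible tips project about 30 mm higher, so the offset is confirmed. I'll descend carefully until I touch.

Request:
apply_moves(
  motion="0 0 0 0.5 0 0 0;0 0 0 0.4 0 0 0;0 0 0 0.3 0 0 0;0 0 0 0 0 0 0",
)

```text
time: 9.3
tool_pos: [0.5366, 0.0289, 0.0427]
tool_rot: [3.141, -0.001, -2.93]
contact_force: [-0.3, -0.1, -1.4]
opening: 0.0005
grip_force: 0.0
```

```bash
python3 - <<'E'
from h import *
s=shot("scene");o=robot.observe();t=o["tool_pos"];print(o["qpos"].round(3),t,o["contact_force"],o["joint_efforts"].round(2))
for d in robot.search_frame("flap",s)[:1]:print(d)
c=s["img"][130:190,270:340]
np.save("c.npy",c)
# tip profile: column of colors below tip
for v in range(155,185,1):print(v,s["img"][v,296:310:2].tolist())
E
```

```text
[-0.089  0.527  1.68   0.     0.935 -1.871] [0.53677641 0.02890211 0.04288786] [-0.60199822  0.85554793  0.1657491 ] [ 2.000e-02 -4.716e+01 -1.927e+01 -5.000e-02  6.000e-02  0.000e+00]
{'centre': [0.5264, 0.1357, 0.0658], 'score': 0.86}
155 [[166, 147, 123], [121, 108, 92], [58, 52, 48], [153, 135, 114], [162, 143, 121], [153, 136, 114], [130, 114, 97]]
156 [[165, 146, 122], [107, 96, 81], [66, 60, 54], [155, 137, 115], [165, 146, 122], [166, 145, 122], [159, 141, 118]]
157 [[165, 145, 122], [95, 85, 74], [75, 68, 59], [160, 141, 119], [166, 147, 122], [167, 147, 124], [169, 150, 125]]
158 [[165, 145, 122], [91, 80, 70], [82, 72, 64], [161, 143, 119], [167, 147, 123], [167, 148, 124], [169, 149, 124]]
159 [[165, 146, 123], [90, 80, 68], [91, 80, 70], [165, 146, 122], [167, 147, 123], [167, 147, 123], [167, 148, 123]]
160 [[162, 144, 121], [82, 73, 63], [95, 84, 72], [167, 147, 123], [169, 148, 125], [167, 148, 124], [166, 148, 123]]
161 [[159, 140, 117], [74, 66, 57], [102, 89, 77], [167, 147, 122], [168, 148, 124], [168, 146, 124], [166, 146, 122]]
162 [[156, 137, 115], [71, 62, 56]
[... 1868 characters left out ...]
, 65, 42], [105, 65, 40], [105, 64, 39]]
179 [[106, 67, 41], [106, 66, 41], [105, 64, 41], [103, 63, 38], [105, 65, 41], [105, 64, 39], [104, 63, 37]]
180 [[103, 63, 36], [104, 65, 41], [105, 66, 42], [104, 63, 40], [105, 65, 40], [105, 66, 41], [106, 67, 40]]
181 [[105, 65, 41], [106, 65, 43], [104, 64, 38], [105, 65, 41], [105, 65, 40], [104, 64, 38], [105, 65, 40]]
182 [[105, 65, 41], [105, 64, 40], [105, 65, 39], [104, 63, 40], [104, 64, 38], [104, 66, 40], [104, 65, 39]]
183 [[105, 65, 41], [105, 66, 41], [104, 63, 39], [104, 65, 39], [104, 65, 40], [104, 64, 38], [105, 64, 39]]
184 [[106, 64, 41], [105, 65, 41], [105, 65, 41], [104, 62, 37], [106, 65, 39], [104, 65, 37], [105, 65, 39]]
```

```bash
python3 - <<'E'
from h import *
s=shot("scene");t=robot.observe()["tool_pos"];print(rel(t))
for k in(-.0095,0,.0095):
    X=np.r_[t[:2]+ex*k,.06];print(k,proj(s,X),proj(s,X+[0,0,.03]))
E
```

```text
[ -11.3 -119.4]
-0.0095 [299.75122417 168.99692081] [301.41848606 157.55433262]
0 [298.1301882  172.91166841] [299.75467435 161.51421323]
0.0095 [296.48438223 176.88623473] [298.06455611 165.53670351]
```

Request:
apply_moves(
  motion="0 0 0 0.3 0 0 0;0 0 0 0.2 0 0 0;0 0 0 0 0 0 0",
)

```text
time: 9.82
tool_pos: [0.5367, 0.0289, 0.0378]
tool_rot: [3.141, -0.0, -2.93]
contact_force: [-0.6, -0.1, -0.1]
opening: 0.0006
grip_force: 0.0
```

Request:
apply_moves(
  motion="0 0 0 0.3 0 0 0;0 0 0 0 0 0 0",
)

```text
time: 10.07
tool_pos: [0.5366, 0.0289, 0.0348]
tool_rot: [3.141, -0.0, -2.93]
contact_force: [-0.5, 0.3, 0.6]
opening: 0.0005
grip_force: 0.0
```

Request:
apply_moves(
  motion="0 0 0 0.2 0 0 0;0 0 0 0 0 0 0",
)

```text
time: 10.32
tool_pos: [0.5367, 0.0289, 0.0328]
tool_rot: [3.141, -0.0, -2.93]
contact_force: [-0.5, -0.3, 0.5]
opening: 0.0003
grip_force: 0.0
```

Request:
apply_moves(
  motion="0 0 0 0.2 0 0 0;0 0 0 0 0 0 0",
)

```text
time: 10.58
tool_pos: [0.5367, 0.0289, 0.0308]
tool_rot: [3.141, -0.0, -2.93]
contact_force: [0.1, 0.9, -0.1]
opening: 0.0007
grip_force: 0.0
```

Request:
apply_moves(
  motion="0 0 0 0.2 0 0 0;0 0 0 0 0 0 0",
)

```text
time: 10.82
tool_pos: [0.5367, 0.0289, 0.0288]
tool_rot: [3.141, -0.0, -2.93]
contact_force: [-0.1, -0.1, -0.3]
opening: 0.0004
grip_force: 0.0
```

Request:
apply_moves(
  motion="0 0 0 0.2 0 0 0;0 0 0 0 0 0 0",
)

```text
time: 11.08
tool_pos: [0.5367, 0.0289, 0.0268]
tool_rot: [3.141, -0.0, -2.93]
contact_force: [0.4, -0.0, 0.4]
opening: 0.0004
grip_force: 0.0
```

```bash
python3 - <<'E'
from h import *
s=shot("scene");w=shot("wrist")
g=s["img"].astype(int)
m=(g[...,2]>70)&(g[...,0]<180)
for u in range(292,312,2):
    col=[v for v in range(160,200) if s["img"][v,u,2]>80];print(u,max(col) if col else None,end="; ")
a=cv2.resize(s["img"][140:200,270:342],(480,400),interpolation=cv2.INTER_CUBIC)
b=cv2.resize(w["img"][180:240,220:292],(480,400),interpolation=cv2.INTER_CUBIC)
cv2.imwrite("pics/s6.png",cv2.resize(np.hstack([a,b]),(800,333))[...,::-1])
E
```

```text
292 172; 294 174; 296 171; 298 None; 300 176; 302 175; 304 174; 306 174; 308 171; 310 165;
```

View pics/s6.png

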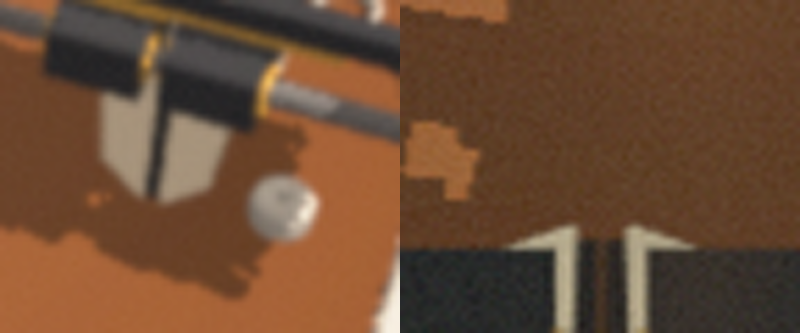

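Request:
apply_moves(
  motion="0 0 0 0.15 0 0 0;0 0 0 0 0 0 0",
)

```text
time: 11.42
tool_pos: [0.5367, 0.0289, 0.0254]
tool_rot: [3.141, -0.0, -2.93]
contact_force: [-0.1, -0.6, -0.3]
opening: 0.0003
grip_force: 0.0
```

Request:
apply_moves(
  motion="0 0 0 0.15 0 0 0;0 0 0 0 0 0 0",
)

```text
time: 11.68
tool_pos: [0.5367, 0.0289, 0.0239]
tool_rot: [3.141, -0.0, -2.93]
contact_force: [-0.5, 0.3, 0.3]
opening: 0.0005
grip_force: 0.0
```

The tips are now within about 3 mm of the bench (tip row 176 against 177 expected), and the button is ahead at (283,208). Time to pre-push.

Request:
apply_moves(
  motion="0 0 0.8 0 0 0 0;0 0 0.8 0 0 0 0;0 0 0.6 0 0 0 0;0 0 0.4 0 0 0 0;0 0 0.4 0 0 0 0;0 0 0.4 0 0 0 0;0 0 0.4 0 0 0 0;0 0 0 0 0 0 0",
)

```text
time: 12.68
tool_pos: [0.5288, 0.0663, 0.024]
tool_rot: [3.141, -0.0, -2.93]
contact_force: [-0.6, 0.4, 0.7]
opening: 0.0006
grip_force: 0.0
```

```bash
python3 - <<'E'
from h import *
print(rel(robot.observe()["tool_pos"]))
for n in ["wrist","scene"]:
    p=shot(n);print(n,near_button(p,np.r_[H-.062*ey-.011*ex,.066],20))
E
```

```text
[-11.5 -81.1]
wrist []
scene [(array([314., 172.]), np.int32(69), array([-17.4, -93.5])), (array([328.9, 177.1]), np.int32(134), array([-15.8, -66.8]))]
```

Request:
apply_moves(
  motion="0 0 0 -2 0 0 0;0 0 0 -2.5 0 0 0;100 0.1 2.3 0 0 0 0;100 0 2.35 0 0 0 0;100 0 0 0 0 0 0;100 0 0 0 0 0 0;100 0 0 0 0 0 0;100 0 0 0 0 0 0;100 0 0 0 0 0 0",
)

```text
time: 13.9
tool_pos: [0.5182, 0.111, 0.069]
tool_rot: [3.142, -0.0, -2.931]
contact_force: [-0.2, 0.6, 0.9]
opening: 0.0657
grip_force: 0.0
```

```bash
python3 - <<'E'
from h import *
o=robot.observe();t=o["tool_pos"];print(rel(t),t,o["opening"])
w=shot("wrist");s=shot("scene")
for n,p in(("w",w),("s",s)):print(n,near_button(p,np.r_[H-.065*ey-.013*ex,.066],20))
for p in (w,s):
  for sg in(-1,1):print([proj(p,np.r_[t[:2]+ey*.046*sg+ex*k,t[2]+z]).round(1).tolist() for k,z in((0,0),(0,.036),(-.0095,.036),(.0095,.036))])
cv2.imwrite("pics/s7.png",np.vstack([np.hstack([cv2.resize(w["img"][90:290,130:380],(400,300)),cv2.resize(s["img"][110:230,270:430],(400,300))])])[...,::-1])
E
```

```text
[-12.5 -35.2] [0.51818968 0.11098766 0.06895814] 0.06571875795008457
w [(array([220.4, 216.3]), np.int32(345), array([-11.6, -59.7]))]
s [(array([332.8, 179.3]), np.int32(63), array([-13.5, -59.4]))]
[[189.3, 216.1], [175.9, 237.1], [174.7, 221.8], [177.1, 252.0]]
[[321.1, 216.0], [334.2, 237.0], [335.3, 221.6], [333.1, 251.9]]
[[320.3, 175.4], [323.3, 161.4], [324.8, 157.4], [321.7, 165.6]]
[[374.1, 191.1], [379.5, 177.4], [380.6, 173.1], [378.3, 181.8]]
```

View pics/s7.png

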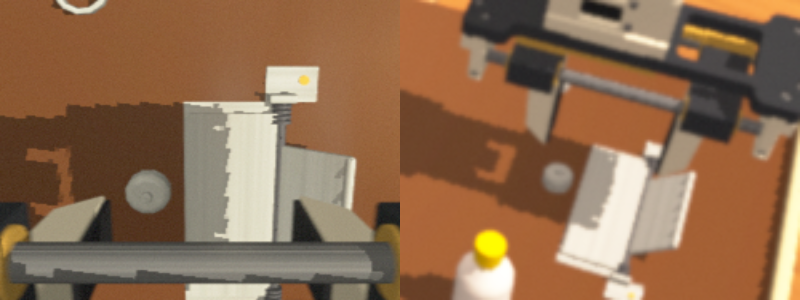

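Wrist and scene agree: the button is at (147,190) left and (556,178) right, which is bench-relative y -59.5, x -12.5. The thumb plate is under the right finger. Finish opening, shift, and descend to the thumb plate.

Request:
apply_moves(
  motion="100 0 0.5 0 0 0 0;100 0 0 0 0 0 0;100 0 0 0 0 0 0;100 0 0 0.8 0 0 0;100 0 0 0.8 0 0 0;100 0 0 0.8 0 0 0;100 0 0 0 0 0 0",
)

```text
time: 14.88
tool_pos: [0.5166, 0.1159, 0.0441]
tool_rot: [-3.142, -0.002, -2.93]
contact_force: [-0.1, -1.0, 0.1]
opening: 0.0917
grip_force: 0.6
```

Request:
apply_moves(
  motion="100 0 0 0.4 0 0 0;100 0 0 0.4 0 0 0;100 0 0 0 0 0 0",
)

```text
time: 15.25
tool_pos: [0.5174, 0.1162, 0.037]
tool_rot: [3.142, 0.001, -2.93]
contact_force: [0.4, -0.4, 1.5]
opening: 0.0918
grip_force: 0.9
```

Request:
apply_moves(
  motion="100 0 0 0.4 0 0 0;100 0 0 0 0 0 0",
)

```text
time: 15.5
tool_pos: [0.5172, 0.1163, 0.0329]
tool_rot: [3.141, 0.0, -2.93]
contact_force: [0.5, 1.5, 2.4]
opening: 0.0917
grip_force: 1.1
```

```bash
python3 - <<'E'
from h import *
o=robot.observe();print(rel(o["tool_pos"]),o["tool_pos"],o["contact_force"],o["torque"],o["opening"])
w=shot("wrist");s=shot("scene")
for n,p in(("w",w),("s",s)):print(n,near_button(p,np.r_[H-.06*ey-.013*ex,.066],20),[np.round(d["centre"],3) for d in robot.search_frame("flap",p)[:1]],[np.round(d["centre"],3) for d in robot.search_frame("edge",p)[:1]])
E
```

```text
[-12.3 -29.8] [0.51723016 0.11628846 0.0328919 ] [0.4735256  1.48357032 2.39311033] [ 0.16195293 -0.07703244 -0.04559769] 0.09166530566927998
w [(array([206.8, 237.8]), np.int32(738), array([-11. , -58.2]))] [array([0.511, 0.133, 0.069])] [array([0.506, 0.134, 0.07 ])]
s [(array([318.4, 169.1]), np.int32(81), array([-26.5, -88.2])), (array([333.2, 180. ]), np.int32(103), array([-12.3, -58.3]))] [array([0.527, 0.134, 0.071])] [array([0.53 , 0.139, 0.069])]
```

Request:
apply_moves(
  motion="100 0 0 0.2 0 0 0;100 0 0 0 0 0 0",
)

```text
time: 16.05
tool_pos: [0.5171, 0.1163, 0.0309]
tool_rot: [3.141, 0.0, -2.93]
contact_force: [-0.0, 0.6, 2.9]
opening: 0.0917
grip_force: 1.2
```

Request:
apply_moves(
  motion="100 0 0 0.2 0 0 0;100 0 0 0 0 0 0",
)

```text
time: 16.3
tool_pos: [0.517, 0.1163, 0.0289]
tool_rot: [3.141, -0.0, -2.93]
contact_force: [0.8, 1.9, 2.9]
opening: 0.0921
grip_force: 1.4
```

Request:
apply_moves(
  motion="100 0 0 0.15 0 0 0;100 0 0 0 0 0 0",
)

```text
time: 16.55
tool_pos: [0.517, 0.1163, 0.0274]
tool_rot: [3.141, -0.0, -2.93]
contact_force: [1.1, 3.2, 3.0]
opening: 0.0916
grip_force: 1.5
```

```bash
cat > st.py <<'E'
from h import *
o=robot.observe();t=o["tool_pos"];print(rel(t),t[2].round(4),o["contact_force"].round(1),"op",o["opening"].round(4),"faces",rel(t)[1]-o["opening"]*500,rel(t)[1]+o["opening"]*500)
w=shot("wrist");s=shot("scene")
for n,p in(("w",w),("s",s)):print(n,near_button(p,np.r_[H-.05*ey-.013*ex,.066],20))
# flap edge: project candidate free edge for angles, report brightness-edge by trace bbox
for n,p in(("w",w),("s",s)):
    d=robot.trace("flap",p)
    if d:
        v,u=np.nonzero(d[0]["pixels"]);print(n,d[0]["score"],len(u),u.min(),u.max(),v.min(),v.max())
def edgept(th,x): 
    y=-.04*np.cos(th); z=.0625+.04*np.sin(th)
    return np.r_[H+ex*x+ey*y,z]
for th in(0,.34,.68):print(th,[proj(p,edgept(th,x)).round(0).tolist() for p in(w,s) for x in(-.047,.047)])
E
python3 st.py
```

```text
Traceback (most recent call last):
  File "st.py", line 2, in <module>
    o=robot.observe();t=o["tool_pos"];print(rel(t),t[2].round(4),o["contact_force"].round(1),"op",o["opening"].round(4),"faces",rel(t)[1]-o["opening"]*500,rel(t)[1]+o["opening"]*500)
                                                                                                  ^^^^^^^^^^^^^^^^^^
AttributeError: 'float' object has no attribute 'round'
```

```bash
sed -i 's/o\["opening"\].round(4)/round(o["opening"],4)/' st.py; python3 st.py
```

```text
[-12.5 -29.7] 0.0274 [1.1 3.2 3. ] op 0.0916 faces -75.49699735601878 16.09699735601878
w [(array([205.3, 240. ]), np.int32(648), array([-12.3, -58. ]))]
s [(array([333.2, 180. ]), np.int32(103), array([-12.3, -58.3]))]
w 0.78 8295 249 366 180 305
s 0.65 1479 341 386 161 217
0 [[236.0, 179.0], [239.0, 323.0], [348.0, 170.0], [335.0, 212.0]]
0.34 [[239.0, 184.0], [242.0, 338.0], [351.0, 165.0], [337.0, 208.0]]
0.68 [[252.0, 190.0], [252.0, 354.0], [356.0, 162.0], [343.0, 205.0]]
```

The flap trace fits nearly fully open, about 0.6 rad. Now close the fingers while shifting, so the pressing tip stays put and the other tip pushes.

Request:
apply_moves(
  motion="97 0 0.17 0.1 0 0 0;94 0 0.17 0 0 0 0;91 0 0.17 0 0 0 0;88 0 0.17 0 0 0 0;85 0 0.17 0 0 0 0;82 0 0.17 0 0 0 0;82 0 0 0 0 0 0",
)

```text
time: 17.62
tool_pos: [0.5154, 0.1249, 0.0272]
tool_rot: [-3.14, 0.001, -2.93]
contact_force: [-0.2, -4.6, 9.9]
opening: 0.0751
grip_force: 4.3
```

```bash
python3 st.py
```

```text
[-12.2 -21. ] 0.0272 [-0.2 -4.6  9.9] op 0.0751 faces -58.53327783261402 16.53327783261402
w [(array([203.5, 240.1]), np.int32(505), array([-12. , -50.2]))]
s [(array([328. , 174.3]), np.int32(77), array([-21.2, -69.7]))]
w 0.58 8383 231 350 179 305
s 0.98 1402 343 386 169 217
0 [[220.0, 178.0], [225.0, 323.0], [348.0, 170.0], [335.0, 212.0]]
0.34 [[222.0, 184.0], [227.0, 338.0], [351.0, 165.0], [337.0, 208.0]]
0.68 [[233.0, 190.0], [236.0, 354.0], [356.0, 162.0], [343.0, 205.0]]
```

Request:
apply_moves(
  motion="79 0 0.16 -0.05 0 0 0;76 0 0.16 0 0 0 0;73 0 0.16 0 0 0 0;70 0 0.16 0 0 0 0;67 0 0.16 0 0 0 0;64 0 0.16 0 0 0 0;62 0 0.14 0 0 0 0;62 0 0 0 0 0 0",
)

```text
time: 18.82
tool_pos: [0.513, 0.1366, 0.0272]
tool_rot: [-3.141, 0.001, -2.93]
contact_force: [0.8, -3.4, 4.7]
opening: 0.0567
grip_force: 2.7
```

```bash
python3 st.py
```

```text
[-12.2  -9.1] 0.0272 [ 0.8 -3.4  4.7] op 0.0567 faces -37.474531577446605 19.274531577446602
w []
s [(array([340.4, 178.1]), np.int32(82), array([-20.8, -48. ]))]
s 0.77 1317 343 385 170 217
0 [[199.0, 178.0], [206.0, 323.0], [348.0, 170.0], [335.0, 212.0]]
0.34 [[199.0, 184.0], [207.0, 338.0], [351.0, 165.0], [337.0, 208.0]]
0.68 [[208.0, 190.0], [215.0, 354.0], [356.0, 162.0], [343.0, 205.0]]
```

Request:
apply_moves(
  motion="60 0 0.1 0 0 0 0;57 0 0.12 0 0 0 0;57 0 0 0 0 0 0;57 0 0 0 0 0 0",
)

```text
time: 19.52
tool_pos: [0.5125, 0.1389, 0.0272]
tool_rot: [-3.141, 0.001, -2.93]
contact_force: [-0.5, -1.3, 5.6]
opening: 0.052
grip_force: 2.7
```

```bash
python3 st.py | head -3
```

```text
[-12.2  -6.7] 0.0272 [-0.5 -1.3  5.6] op 0.052 faces -32.68122132949405 19.281221329494052
w []
s []
```

Request:
apply_moves(
  motion="61 0 -0.18 0 0 0 0;65 0 -0.18 0 0 0 0;69 0 -0.18 0 0 0 0;73 0 -0.18 0 0 0 0;77 0 -0.18 0 0 0 0;81 0 -0.18 0 0 0 0;81 0 0 0 0 0 0",
)

```text
time: 20.6
tool_pos: [0.5148, 0.1283, 0.0272]
tool_rot: [-3.141, 0.001, -2.93]
contact_force: [1.3, -1.9, 5.1]
opening: 0.074
grip_force: 2.7
```

```bash
python3 st.py; python3 - <<'E'
from h import *
s=shot("scene");w=shot("wrist")
for n,p in(("s",s),("w",w)):
    for d in robot.search_frame("button",p):print(n,round(d["score"],2),np.round(d["centre"],3),rel(d["centre"]))
    g=p["img"].astype(int)
    # grid of colours along y at x=-12 on the top surface
    for y in range(-75,-25,5):
        u,v=proj(p,np.r_[H+ey*y/1e3-ex*.012,.062]);print(y,g[int(round(v)),int(round(u))].tolist() if 0<=v<384 else None,end=" ")
    print()
E
```

```text
[-12.2 -17.6] 0.0272 [ 1.3 -1.9  5.1] op 0.074 faces -54.57767116167824 19.377671161678236
w []
s [(array([330.2, 175.2]), np.int32(82), array([-20.8, -65.8]))]
w 0.82 8653 224 344 179 305
s 0.67 1397 343 385 162 217
0 [[214.0, 178.0], [220.0, 323.0], [348.0, 170.0], [335.0, 212.0]]
0.34 [[215.0, 184.0], [221.0, 338.0], [351.0, 165.0], [337.0, 208.0]]
0.68 [[226.0, 190.0], [231.0, 354.0], [356.0, 162.0], [343.0, 205.0]]
s 0.58 [0.784 0.05  0.011] [ 234.6 -150.8]
s 0.53 [0.747 0.18  0.008] [225.8 -15.3]
s 0.29 [ 0.683 -0.059  0.082] [ 113.1 -235.8]
-75 [105, 65, 41] -70 [128, 98, 77] -65 [165, 144, 121] -60 [157, 139, 116] -55 [150, 90, 52] -50 [146, 88, 49] -45 [104, 66, 43] -40 [164, 153, 138] -35 [162, 151, 137] -30 [147, 137, 124] 
-75 [162, 147, 123] -70 [162, 153, 127] -65 [159, 147, 123] -60 [24, 26, 27] -55 [79, 57, 39] -50 [86, 59, 39] -45 [81, 53, 33] -40 [136, 135, 120] -35 [129, 127, 114] -30 [223, 219, 196]
```

The button is no longer on the bench top. Lift to let the flap close, then verify.

Request:
apply_moves(
  motion="81 0 0 -0.5 0 0 0;81 0 0 -1 0 0 0;81 0 0 -1.5 0 0 0;81 0 0 -3 0 0 0;81 0 0 -4 0 0 0;81 0 0 -4 0 0 0;81 0 -3 -4 0 0 0;81 0 -3 -3.5 0 0 0;81 0 0 0 0 0 0;81 0 0 0 0 0 0",
)

```text
time: 22.25
tool_pos: [0.5262, 0.0703, 0.2416]
tool_rot: [3.141, -0.001, -2.93]
contact_force: [-0.2, 1.3, -0.4]
opening: 0.0746
grip_force: 0.0
```

```bash
python3 - <<'E'
from h import *
o=robot.observe();print(o["tool_pos"].round(3),rel(o["tool_pos"]),o["time"])
P={n:shot(n) for n in("wrist","scene","top")}
for n,p in P.items():
    for t in("button","ring","bottle","burs","anvil"):
        for d in robot.search_frame(t,p)[:3]:print(n,t,round(d["score"],2),np.round(d["centre"],3))
    d=robot.trace("flap",p)
    if d:
        v,u=np.nonzero(d[0]["pixels"]);print(n,"flap",len(u),u.min(),u.max(),v.min(),v.max())
for n in("scene","top","wrist"):
    p=P[n];old=cv2.imread(f"pics/{n}.png")
    g=p["img"].astype(int)
    if n!="wrist":
        for nm,X in(("orig",(.5287,.067,.066)),("thumb",np.r_[H+.0265*ey+.02*ex,.082]),("flap",np.r_[H-.037*ey+.02*ex,.0625]),("off",np.r_[H-.044*ey+.02*ex,.0625])):
            u,v=np.round(proj(p,np.array(X))).astype(int);print(n,nm,g[v,u].tolist(),old[v,u,::-1].tolist())
p=P["wrist"]
for y in range(-75,-20,4):
    u,v=proj(p,np.r_[H+ey*y/1e3-ex*.012,.062]);print(y,p["img"][int(round(v)),int(round(u))].tolist(),end=" ")
old=cv2.imread("pics/scene.png")[...,::-1].astype(int);d=np.abs(P["scene"]["img"].astype(int)-old).max(2)
print("flap region diff",d[165:220,336:388].mean(), (d[165:220,336:388]>40).mean())
E
```

```text
[0.526 0.07  0.242] [-13.1 -76.6] 22.25
wrist button 0.59 [0.773 0.041 0.008]
wrist button 0.54 [0.739 0.183 0.007]
wrist bottle 0.76 [0.636 0.095 0.133]
wrist burs 0.73 [0.643 0.018 0.078]
wrist anvil 0.47 [ 0.658 -0.062  0.073]
wrist flap 3447 282 341 142 213
scene button 0.61 [0.788 0.05  0.01 ]
scene button 0.55 [0.749 0.184 0.009]
scene ring 0.44 [0.444 0.047 0.071]
scene bottle 0.63 [0.649 0.098 0.105]
scene burs 0.85 [0.675 0.01  0.087]
scene anvil 0.75 [ 0.682 -0.058  0.082]
scene flap 1711 335 387 169 217
top button 0.44 [0.782 0.043 0.013]
top button 0.39 [0.745 0.185 0.014]
top bottle 0.75 [0.638 0.086 0.113]
top burs 0.71 [0.658 0.005 0.098]
top burs 0.71 [0.638 0.087 0.115]
top anvil 0.88 [ 0.675 -0.066  0.079]
scene orig [157, 92, 52] [231, 219, 199]
scene thumb [189, 150, 124] [183, 144, 120]
scene flap [240, 230, 214] [236, 224, 207]
scene off [159, 103, 70] [153, 98, 65]
top orig [55, 48, 45] [200, 192, 174]
top thumb [178, 163, 140] [161, 130, 108]
top flap [117, 106, 90] [216, 208, 191]
top off [109, 100, 86] [140, 120, 104]
-75 [127, 80, 49] -71 [133, 87, 55] -67 [135, 91, 60] -63 [138, 92, 62] -59 [135, 93, 62] -55 [139, 96, 65] -51 [137, 97, 67] -47 [137, 95, 63] -43 [127, 117, 103] -39 [209, 202, 180] -35 [214, 208, 187] -31 [218, 211, 190] -27 [218, 211, 187] -23 [211, 205, 185] flap region diff 6.916433566433566 0.0[ WARN:0@9.439] global loadsave.cpp:275 findDecoder imread_('pics/wrist.png'): can't open/read file: check file path/integrity
```

```bash
python3 -c "
from cell import robot
print(robot.hand_in())"
```

```text
the job is handed in; nothing more can be done
None
```

I pushed the button under the held-open flap until it left the bench top. It should now be in the scrap well, though no camera could see inside. The flap sprang shut and looks as it did at the start, the bottle, bur stand, block and ring were found where they began, and I handed the job in at about 22 s.

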